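# Clear the vegetable slicer and set its drum to 6

## Robot

A 6-joint arm with a two-finger parallel gripper is mounted at the origin on a cart in front of the work surface, level with it; the furniture and walls round the work are solid. World frame = base frame: x ahead of the robot, y to its left, z up, the work surface at z = 0. Lengths are in m, angles in rad, forces in N, time in s.
With the tool pointing down it reaches from about 0.4 to 0.925 m from the base axis. Payload 12.5 kg.
Tool frame: the origin (TCP) lies on the centre line of the jaws, within the pads' length; the fingertips stand 14 mm ahead of it and the grasp point (between the pads) lies 5 mm behind it; z points along the fingers, y is the line along which they close (so a half turn about z gives the same grasp; the last joint's range is limited). The gripper opens to 95 mm and grips with 3 to 60 N. Pads are 20 mm wide; open, the fingers measure 119 mm over their backs; the gripper's body (75 mm by 180 mm) begins 59 mm behind the grasp point.
Start: joints at [1.075, 0.491, 1.559, -0, 1.092, -0.106], TCP at [0.237, 0.578, 0.229] pointing down, gripper open.
Joint ranges: [-3.1, 3.1], [-0.84, 2.19], [0.05, 2.79], [-1.13, 4.28], [0.06, 2.93], [-2.69, 2.69]. Speed limits (rad/s): [2.22, 2.22, 2.79, 3.14, 3.14, 3.14].

## Interface

Orientations are given as a unit quaternion [x, y, z, w].
In Python, from plant import status, eyes, ticket gives the robot as it stands.
- The arm moves only by the tool servo_tool, never from a script. Its argument "motion" is a list of rows, each an object of numbers: "tx", "ty", "tz": the shift along the tool's x, y, z in units of 30 mm (1.0 is 30 mm); "rx", "ry", "rz": the turn, a rotation vector about the tool's x, y, z in degrees. A call has 1 to 12 rows; each row is the pose to reach, as a shift and turn from the pose commanded when the call began, along the tool's axes at that moment; what a row does not reach only later rows make up. A row lasts 1/8 s, in which the tool goes at most 62.5 mm and 10.7 degrees, less where a joint would pass 70% of its speed; a pose out of reach is approached as far as the arm can. A call with a gripper value outside its range is refused whole. "jaw" is the opening, from 0 (shut) to 1 (fully open), set as the call begins (left out, the last holds). The fingers move at their own pace and stop on an object; "force" is the grip in N (left out, the last holds). Time passes only in rows, so rows that repeat a pose let the fingers close. It gives the time, the measured TCP pose, the force, the opening and the grip force at its end, in the units of the state.
- status.get_state(): the state, without advancing time (a new reading comes with each control period).
- eyes.capture(name): name is "scene" or "top"; returns the picture (480x640x3 uint8, red, green, blue); there is no depth.
- eyes.camera_model(name): a dict with "intrinsics" (3x3 intrinsics, pixels), "T" (4x4, takes a point from camera to world coordinates). Camera axes: x right, y down, z forward; pixel columns grow to the right and rows downward; lengths in m; the calibration is good to about 2 mm. A picture is of the moment at which its call begins. camera_model takes no time and is no camera call.
- ticket.sign_off(): hands the job in; it is judged then, once.
The state is a dict: "time_s": time; "q": joint angles; "joint_vel": joint speeds; "joint_torque": joint torques, N m; "tool_pos": TCP position; "tcp_rot": TCP orientation; "wrist_force": force on the tool from outside, world axes, zero at the start; "moment": the same for the moment, N m; "finger_gap": finger opening in m; "gripper_force": force on a finger pad.
Only numpy, scipy, OpenCV 4.12 (cv2) and the standard library are available. Lean on these libraries where they do the work, as an engineer would, in place of code of your own. Each camera call takes 0.05 s, during which the arm holds its last target. There are 200 camera calls.

## Task

Get the slicer ready for the lemons: take the two carrot ends off it and leave them in the steel bowl, and set its slice-thickness dial so that the number 6 stands squarely in the little window. The dial is locked: pull its black cap up against the spring to turn it, and leave the cap dropped fully home so that it is locked again. Leave everything else on the table where it is, the bowl standing upright in its place.

Things in the scene. Friction and masses are not known exactly. Their poses are not given: they have to be found in the camera images.
- slicer: Grey vegetable slicer (mandoline) fixed on the table. Origin on the table under its middle; own y along its length (380 mm), own x across (144 mm). From -y to +y: end bar (top z = 92 mm), landing plate, blade at y = -27 mm, ribbed ramp (y -20..73 mm; the drum lowers it 1 mm a number), round dial pod at y = 130 mm. Side rails 91 to 93 mm high, clear catch box below.
- cap_grip (a point): On the vertical axis of the dial's round black fluted cap. Cap 48 mm in diameter, 28 mm tall; when home its underside is at z = 96 mm, this point at 112 mm, the flat top at 124 mm. Below, the pod's dark bevelled shroud ends at z = 90 mm and slopes away to 104 mm in diameter. The point rises and turns with the cap; any grip direction serves.
- window (a point): Middle of the window (about 15 by 18 mm) in the shroud's bevel, 42 mm from the dial's axis on the slicer's own -x side, z = 76 mm. Black numerals 0 to 9, 14 mm tall, on the white drum behind it; one shows at a time.
- drum (a joint): Angle of the number drum (rad): number n is in the window at n x 0.6283 (36 degrees a number; 6 at 3.770); stops just beyond 0 and 9. Grows, and the numbers rise, when the cap is turned CLOCKWISE seen from above. Stays put while the cap is up. Starts on 0, 1 or 2. Turn one or two numbers a grasp, let the cap drop home, regrip, go on.
- cap (a joint): Lift of the cap (m): 0 fully home, 0.013 upper stop. A spring pulls it down, 6 N at home, 9 N at 10 mm. A key under it locks the drum at each number; it turns freely once the cap is 9 mm up (lift 10 to 11 mm). Let go within about 10 degrees of a number it drops home and centres itself; farther off it may catch on a tooth or slip to the next number.
- carrot_crown: Stubby carrot end with three green stalk stumps, 36 mm in diameter and 31 mm tall (37 with the stumps), widest below; stands on its cut face on the landing plate, nearer the blade. Origin: centre of the cut face, z up. About 30 g.
- carrot_tip: Tapering carrot end, 26 mm in diameter at the foot, 22 mm at a height of 24 mm, 38 mm tall; stands on its cut face on the landing plate, nearer the slicer's -y end. Origin: centre of the cut face, z up. About 30 g.
- bowl: Round steel bowl, rim 156 mm in diameter, 62 mm tall, wall 4 mm, loose on the table to the right of the slicer. Origin: centre of its underside.
- lemon: Bystander: whole lemon on the chopping board at the left, 78 x 55 x 56 mm. Origin under its centre.
- garlic: Bystander: garlic bulb, 60 mm wide, 59 mm tall, on the table behind the dial. Origin: centre of its underside.
- spice_jar: Bystander: spice jar, 42 mm in diameter, 106 mm tall, behind the slicer to the right, nearest to the bowl. Origin: centre of its underside.
- mug: Bystander: two-tone mug, 90 mm wide, 122 mm over the handle, 105 mm tall, behind the slicer. Origin: centre of its underside.
- food_holder: Bystander: the slicer's mushroom-shaped grey food holder, 72 mm in diameter, 58 mm tall, on the chopping board. Origin: centre of its underside.
- landing (a point): Middle of the flat aluminium landing plate (own x +-63 mm, y +-66 mm) on which the carrot ends stand; top at z = 88 mm.
Mind the look-alikes: they are no part of the job. What is shaped like the carrot_crown but blue or yellow is not meant.

How it is judged:
By the outcome, as a careful person would: the job done as asked, in the order asked, and still so for the second after the job is handed in, with the robot touching nothing.
It also fails if it takes over 72 s, if anything falls off the work surface, if the arm or the gripper's body presses on something with over 40 N, if the wrist force passes 120 N, or if a joint passes its speed limit or range.

## Working session

There is one attempt and no reset: what is moved stays moved. The work goes in short steps, Python scripts to look and compute and a tool call to move; the robot and the scene stay as the last step left them, time stands still between calls to the robot, and variables do not carry over. Pictures are saved under pics/ and viewed, at most 10 in all, crops included, and the job is handed in when it is done.

Besides the shell and the picture viewer there is one more tool, called after "Request:" as name([rows], argument=value, ...), one row to a line, values as JSON. servo_tool: Moves the arm, as the interface text tells. Its arguments: {"type":"object","properties":{"motion":{"type":"array","items":{"type":"object","properties":{"tx":{"type":"number"},"ty":{"type":"number"},"tz":{"type":"number"},"rx":{"type":"number"},"ry":{"type":"number"},"rz":{"type":"number"}}}},"jaw":{"type":"number"},"force":{"type":"number"}},"required":["motion"]}

```bash
mkdir -p pics; ls; python3 - <<'E'
from plant import status, eyes
import cv2, numpy as np
for n in ("scene","top"):
    im=eyes.capture(n); cv2.imwrite(f"pics/{n}0.png",im[:,:,::-1])
    m=eyes.camera_model(n); print(n,np.round(m["intrinsics"],1).tolist(),np.round(m["T"],3).tolist())
s=status.get_state(); print(s)
E
```

```text
pics
scene [[503.3, 0.0, 316.3], [0.0, 503.3, 239.5], [0.0, 0.0, 1.0]] [[0.577, -0.51, 0.638, -0.155], [-0.816, -0.338, 0.468, -0.521], [-0.023, -0.791, -0.611, 0.76], [0.0, 0.0, 0.0, 1.0]]
top [[571.0, 0.0, 313.5], [0.0, 571.0, 233.9], [0.0, 0.0, 1.0]] [[-0.015, -0.997, 0.082, 0.398], [-1.0, 0.015, -0.001, -0.011], [-0.001, -0.082, -0.997, 1.472], [0.0, 0.0, 0.0, 1.0]]
{'time_s': 0.1, 'q': array([ 1.07538026e+00,  4.91505527e-01,  1.55939240e+00, -5.13280718e-05,
        1.09169004e+00, -1.05610884e-01]), 'joint_vel': array([-0.00169757, -0.00316275, -0.00261943, -0.00019759, -0.00113475,
        0.0003396 ]), 'joint_torque': array([ 2.75500061e-03, -6.13624191e+01, -2.58605003e+01,  6.93919533e-02,
        4.70674038e-02, -1.16672504e-04]), 'tool_pos': array([0.2374051 , 0.57793791, 0.22811495]), 'tcp_rot': array([ 1.93659329e-01,  9.81068711e-01, -4.82092639e-04, -1.25563184e-04]), 'wrist_force': array([-0.72170411,  0.43137349, -0.22267567]), 'moment': array([ 0.02202511, -0.0306786 , -0.01906733]), 'gripper_force': 0.0, 'finger_gap': 0.09507212522778684}
```

View pics/scene0.png

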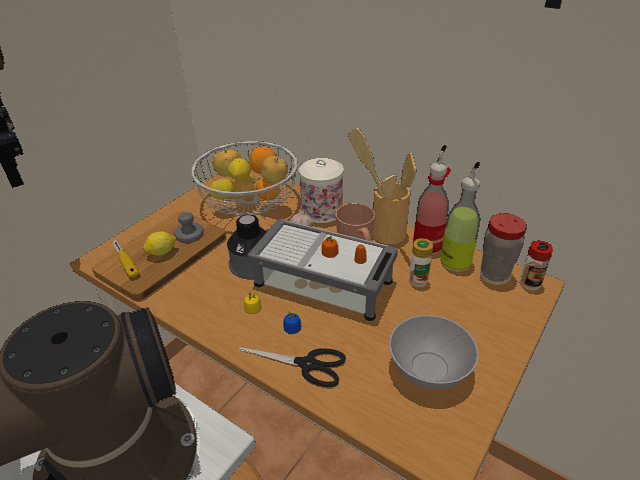

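View pics/top0.png

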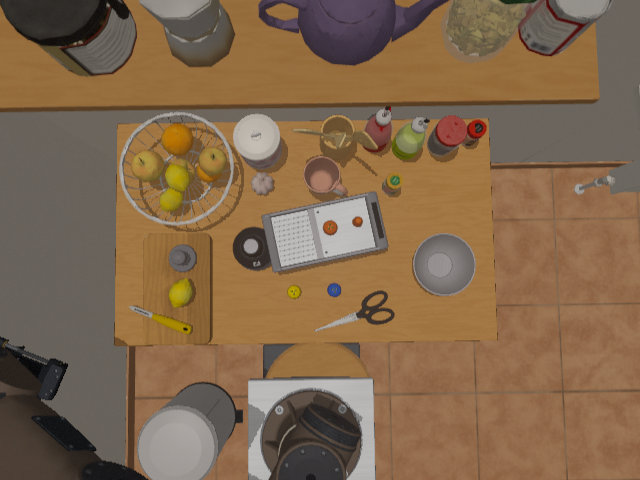

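Candidates for the crown: orange, scene (330,246) / top (330,228), which stands on the landing plate near the blade; yellow decoy, scene (252,304) / top (294,292); blue decoy, scene (292,323) / top (334,290). The tip is orange, scene (360,254) / top (357,222). Neither decoy stands on the slicer, so I choose the two orange ones on the plate. The dial cap is at top (251,247), its window faces the robot at (257,264), and the bowl is at (444,265).

```bash
cat > h.py <<'E'
from plant import status, eyes
import cv2, numpy as np
def cam(n):
    m=eyes.camera_model(n); return np.array(m["intrinsics"]),np.array(m["T"])
def ray(n,uv):
    K,T=cam(n); d=T[:3,:3]@np.linalg.inv(K)@[uv[0],uv[1],1]; return T[:3,3],d/np.linalg.norm(d)
def plane(n,uv,z):
    o,d=ray(n,uv); return o+d*(z-o[2])/d[2]
def proj(n,p):
    K,T=cam(n); c=K@(T[:3,:3].T@(np.asarray(p)-T[:3,3])); return c[:2]/c[2]
def tri(a,b):
    (o,d),(p,e)=ray("top",a),ray("scene",b)
    s=np.linalg.lstsq(np.c_[d,-e],p-o,rcond=None)[0]; x,y=o+d*s[0],p+e*s[1]
    return (x+y)/2,np.linalg.norm(x-y)
def blobs(m,amin=15):
    n,l,st,c=cv2.connectedComponentsWithStats(m.astype(np.uint8))
    return [(st[i,4],c[i].round(1).tolist(),st[i,:4].tolist()) for i in range(1,n) if st[i,4]>=amin]
def rgb(n):
    f=f"pics/{n}0.png"; return cv2.imread(f)[:,:,::-1]
E
python3 - <<'E'
from h import *
out=[]
for n,(x0,y0,x1,y1) in dict(top=(225,180,395,280),scene=(220,200,400,330)).items():
    im=rgb(n); hsv=cv2.cvtColor(np.ascontiguousarray(im),cv2.COLOR_RGB2HSV)
    m=(hsv[...,0]<14)&(hsv[...,1]>190)&(hsv[...,2]>90); k=np.zeros_like(m);k[y0:y1,x0:x1]=1
    print(n,"orange",blobs(m&k)); 
    dk=(im.max(2)<60)&k; print(n,"dark",blobs(dk,60))
    c=cv2.resize(np.ascontiguousarray(im[y0:y1,x0:x1]),None,fx=4,fy=4,interpolation=cv2.INTER_CUBIC)[:,:,::-1]
    out.append(cv2.copyMakeBorder(c,0,0,0,720-c.shape[1],cv2.BORDER_CONSTANT))
v=np.vstack(out); cv2.imwrite("pics/crop.png",cv2.resize(v,(469,600),interpolation=cv2.INTER_AREA)); print(v.shape)
im=rgb("top");g=cv2.cvtColor(np.ascontiguousarray(im),cv2.COLOR_RGB2GRAY)
# bowl rim: grey low-saturation blob right
hsv=cv2.cvtColor(np.ascontiguousarray(im),cv2.COLOR_RGB2HSV)
m=(hsv[...,1]<50); k=np.zeros_like(m);k[225:305,400:488]=1
b=max(blobs(m&k)); print("bowl",b,plane("top",b[1],.062), plane("top",(b[2][0],b[1][1]),.062)[1]-plane("top",(b[2][0]+b[2][2],b[1][1]),.062)[1])
# slicer: low-sat region
k=np.zeros_like(m);k[185:280,262:392]=1
cs,_=cv2.findContours((m&k).astype(np.uint8),cv2.RETR_EXTERNAL,cv2.CHAIN_APPROX_NONE)
c=max(cs,key=cv2.contourArea); r=cv2.minAreaRect(c); print("slicer",r); 
bp=cv2.boxPoints(r); print(bp.round(1).tolist(),[plane("top",p,.092)[:2].round(4).tolist() for p in bp])
E
```

```text
top orange [(np.int32(33), [357.9, 220.1], [355, 217, 7, 7]), (np.int32(83), [329.6, 226.6], [324, 221, 12, 12])]
top dark [(np.int32(142), [377.2, 219.5], [372, 203, 11, 35]), (np.int32(838), [251.2, 247.8], [233, 228, 37, 41])]
scene orange [(np.int32(233), [329.3, 248.1], [322, 238, 16, 19]), (np.int32(165), [360.0, 254.3], [355, 245, 11, 19])]
scene dark [(np.int32(938), [244.2, 239.1], [227, 215, 40, 54]), (np.int32(181), [381.5, 266.1], [372, 252, 20, 29]), (np.int32(230), [379.2, 292.0], [364, 253, 33, 68]), (np.int32(84), [259.8, 278.0], [254, 265, 10, 22])]
(920, 720, 3)
bowl (np.int32(3055), [444.0, 264.1], [413, 233, 63, 63]) [ 0.43478849 -0.33241902  0.062     ] 0.15534938172296076
slicer ((319.5877990722656, 232.40975952148438), (58.73799133300781, 127.53338623046875), 77.90524291992188)
[[251.10000610351562, 217.10000610351562], [375.79998779296875, 190.3000030517578], [388.1000061035156, 247.8000030517578], [263.3999938964844, 274.5]] [[0.5552, 0.1395], [0.6162, -0.1652], [0.4755, -0.1917], [0.4154, 0.1106]]
```

View pics/crop.png

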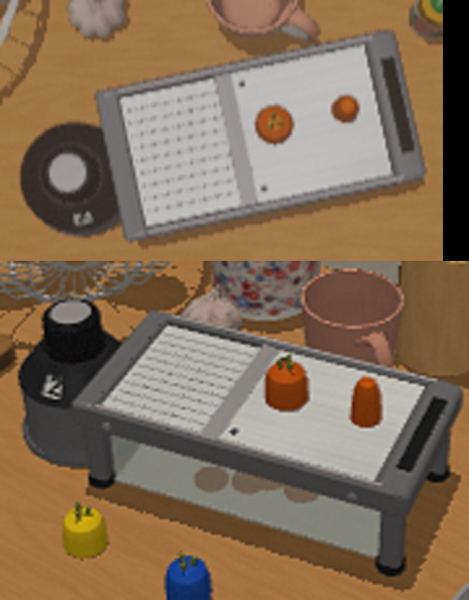

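The crop shows the orange crown with green stumps at crop (275,124), close to the blade, and the orange tip at (345,108) near the end bar. The grey cap top is at (68,173), and the window on the robot's side looks like a 2. Yellow and blue stand on the table, so the choice holds.

```bash
python3 - <<'E'
from h import *
for n,(x0,y0,x1,y1) in dict(top=(238,233,264,260),scene=(236,212,260,232)).items():
    im=rgb(n).astype(int); m=(im.min(2)>95)&(im.max(2)-im.min(2)<25); k=np.zeros_like(m);k[y0:y1,x0:x1]=1
    print(n,blobs(m&k,20))
C=[(262.6,215.7),(374.7,192.3),(387.7,247.5),(273.7,272.5)]
P=np.array([plane("top",c,.092)[:2] for c in C]);print(P.round(4).tolist())
for a,b in((1,0),(2,3)): d=P[b]-P[a];print(np.degrees(np.arctan2(d[1],d[0])),np.linalg.norm(d))
for a,b in((3,0),(2,1)): d=P[b]-P[a];print("x",np.degrees(np.arctan2(d[1],d[0])),np.linalg.norm(d))
# carrots: scene blob foot/center columns + top
for nm,t,s,h in(("crown",(329.6,226.6),(329.3,248.1),.016),("tip",(357.9,220.1),(360,254.3),.019)):
    print(nm,tri(t,s),plane("top",t,.088+h),plane("scene",s,.088+h), plane("top",t,.088+2*h))
im=rgb("scene"); a=np.ascontiguousarray(im[240:290,225:275,::-1]);b=np.ascontiguousarray(rgb("top")[250:275,243:268,::-1])
f=lambda x,k:cv2.resize(x,None,fx=k,fy=k,interpolation=cv2.INTER_CUBIC)
cv2.imwrite("pics/win.png",np.hstack([f(a,8),f(b,16)]))
E
```

```text
top [(np.int32(170), [250.4, 245.8], [244, 239, 14, 15])]
scene [(np.int32(105), [246.8, 219.2], [240, 215, 15, 9])]
[[0.558, 0.1114], [0.6114, -0.1624], [0.4761, -0.1907], [0.4198, 0.0857]]
101.02706474523 0.2790292249165725
101.51141065619223 0.28208237876669506
x 10.552299365862243 0.14058433918999916
x 11.805710396561722 0.1382077397052935
crown (array([ 0.52920696, -0.05148073,  0.09463006]), np.float64(0.0014129877628496362)) [ 0.52787646 -0.05065421  0.104     ] [ 0.52005617 -0.05860414  0.104     ] [ 0.52635686 -0.05019104  0.12      ]
tip (array([ 0.54306728, -0.11941713,  0.09923381]), np.float64(8.718751004576335e-05)) [ 0.54227207 -0.11883935  0.107     ] [ 0.53482954 -0.12411011  0.107     ] [ 0.54026319 -0.117339    0.126     ]
```

View pics/win.png

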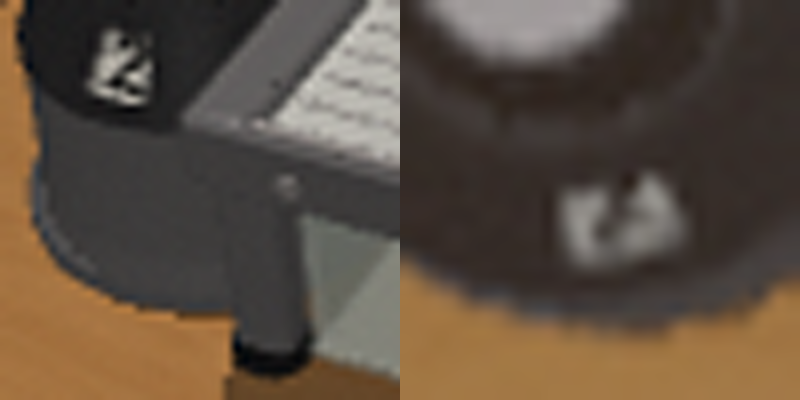

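The window views (left crop at about (120,70), right crop at about (620,220)) look like a 2, but are too small to be sure; I'll rectify them. I'll also check how well the two cameras agree.

```bash
python3 - <<'E'
from h import *
print("cap top",plane("top",(250.4,245.8),.124),plane("scene",(246.8,219.2),.124),tri((250.4,245.8),(246.8,219.2)))
im=rgb("scene");hsv=cv2.cvtColor(np.ascontiguousarray(im),cv2.COLOR_RGB2HSV)
m=(hsv[...,1]<50); k=np.zeros_like(m);k[315:395,385:480]=1
b=max(blobs(m&k));print(b); 
cs,_=cv2.findContours((m&k).astype(np.uint8),cv2.RETR_EXTERNAL,cv2.CHAIN_APPROX_NONE)
c=max(cs,key=cv2.contourArea)[:,0]; q=np.array([plane("scene",p,.062)[:2] for p in c]); print("bowl scene rim far",q.max(0),q.min(0))
for nm,h,lo,hi in(("yel",.016,20,35),("blu",.016,100,130)):
    pt=[]
    for n in("top","scene"):
        hs=cv2.cvtColor(np.ascontiguousarray(rgb(n)),cv2.COLOR_RGB2HSV); mm=(hs[...,0]>=lo)&(hs[...,0]<=hi)&(hs[...,1]>200); kk=np.zeros_like(mm)
        if n=="top":kk[275:305,280:345]=1
        else:kk[285:340,235:310]=1
        bb=max(blobs(mm&kk));pt.append(bb[1]);print(nm,n,bb)
    print(nm,tri(*pt),plane("top",pt[0],h),plane("scene",pt[1],h))
# rectified window both views; axes from cap, yaw 11.3
th=np.radians(11.3);ex=np.array([np.cos(th),np.sin(th),0]);ey=np.array([-np.sin(th),np.cos(th),0])
out=[]
for n in("top","scene"):
    A=plane(n,dict(top=(250.4,245.8),scene=(246.8,219.2))[n],.124);A[2]=0
    # slope: shroud from r~30,z=90 to r=52,z~64 -> window radial direction
    w=A-42*.001*ex+[0,0,.076]; up=.7*ex*1+np.array([0,0,.714]); 
    src=[proj(n,w+a*.014*(-ey)+b*.014*up) for a,b in((-1,1),(1,1),(1,-1),(-1,-1))]
    # viewed from -x outward: right is -ey
    H=cv2.getPerspectiveTransform(np.float32(src),np.float32([(0,0),(300,0),(300,300),(0,300)]))
    out.append(cv2.warpPerspective(np.ascontiguousarray(rgb(n)[:,:,::-1]),H,(300,300),flags=cv2.INTER_CUBIC))
cv2.imwrite("pics/win2.png",np.hstack(out))
E
```

```text
cap top [0.48315208 0.13797659 0.124     ] [0.48334146 0.13461061 0.124     ] (array([0.4841391 , 0.13724669, 0.12236657]), np.float64(0.0025362136155711364))
(np.int32(5059), [433.0, 351.0], [389, 315, 89, 74])
bowl scene rim far [ 0.5107329 -0.2600937] [ 0.34694526 -0.41340594]
yel top (np.int32(135), [293.7, 291.6], [287, 285, 14, 14])
yel scene (np.int32(262), [251.9, 304.1], [244, 294, 17, 20])
yel (array([0.37249453, 0.04029339, 0.00749318]), np.float64(0.0020127993927143975)) [0.37193973 0.04070841 0.016     ] [0.36720155 0.03320755 0.016     ]Traceback (most recent call last):
  File "<stdin>", line 14, in <module>
ValueError: max() iterable argument is empty
```

```bash
cat >> h.py <<'E'
th=np.radians(11.3);ex=np.array([np.cos(th),np.sin(th),0]);ey=np.array([-np.sin(th),np.cos(th),0])
CAP=dict(top=(250.4,245.8),scene=(246.8,219.2))
def win(n,im):
    A=plane(n,CAP[n],.124);A[2]=0
    w=A-.042*ex+[0,0,.076]; up=.7*ex+np.array([0,0,.714])
    src=[proj(n,w-a*.014*ey+b*.014*up) for a,b in((-1,1),(1,1),(1,-1),(-1,-1))]
    H=cv2.getPerspectiveTransform(np.float32(src),np.float32([(0,0),(300,0),(300,300),(0,300)]))
    return cv2.warpPerspective(np.ascontiguousarray(im[:,:,::-1]),H,(300,300),flags=cv2.INTER_CUBIC)
def goto(xy,z,yaw=None):
    "motion numbers (tool axes) from commanded~measured pose; yaw = wanted angle of tool y, deg (mod 180)"
    from scipy.spatial.transform import Rotation as R
    s=status.get_state(); M=R.from_quat(s["tcp_rot"]).as_matrix(); d=M.T@(np.array([*xy,z])-s["tool_pos"])
    y=np.degrees(np.arctan2(M[1,1],M[0,1])); r=None if yaw is None else -((yaw-y+90)%180-90)
    print("pos",s["tool_pos"].round(4),"yaw",y.round(1),"t units",(d/.03).round(2),"rz",r,"tilt",M[:,2].round(3),"q6",s["q"][5].round(2))
E
python3 - <<'E'
from h import *
cv2.imwrite("pics/win2.png",np.hstack([win(n,rgb(n)) for n in("top","scene")]))
goto((.528,-.051),.2,101.3);goto((.528,-.051),.2,11.3)
E
```

```text
pos [0.2374 0.5779 0.2281] yaw 67.7 t units [-16.93 -15.71   0.95] rz -33.6328330856374 tilt [-0.    -0.001 -1.   ] q6 -0.11
pos [0.2374 0.5779 0.2281] yaw 67.7 t units [-16.93 -15.71   0.95] rz 56.3671669143626 tilt [-0.    -0.001 -1.   ] q6 -0.11
```

View pics/win2.png

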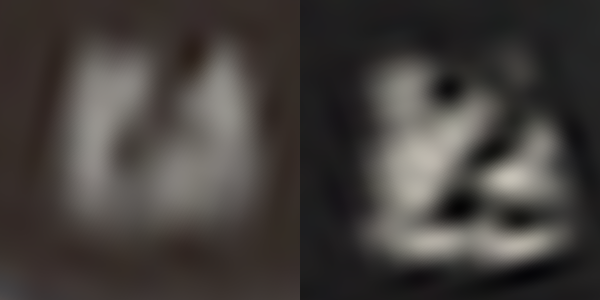

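The scene rectification clearly shows a **2**, so the dial needs +4 numbers (2 × 72° clockwise). Next I move above the crown with the jaws closing along the slicer's length.

Request:
servo_tool([
  {"tx": -1, "ty": -0.9, "tz": 0, "rz": -3},
  {"tx": -2.5, "ty": -2.3, "tz": 0, "rz": -6},
  {"tx": -4, "ty": -3.7, "tz": 0.2, "rz": -10},
  {"tx": -5.5, "ty": -5.1, "tz": 0.3, "rz": -14},
  {"tx": -7, "ty": -6.5, "tz": 0.4, "rz": -18},
  {"tx": -8.5, "ty": -7.9, "tz": 0.5, "rz": -21},
  {"tx": -10, "ty": -9.3, "tz": 0.6, "rz": -24},
  {"tx": -11.5, "ty": -10.7, "tz": 0.7, "rz": -27},
  {"tx": -13, "ty": -12.1, "tz": 0.8, "rz": -30},
  {"tx": -14.5, "ty": -13.5, "tz": 0.9, "rz": -33},
  {"tx": -16, "ty": -14.9, "tz": 0.95, "rz": -33.6},
  {"tx": -16.93, "ty": -15.71, "tz": 0.95, "rz": -33.6},
], jaw=0.65, force=10)

```text
validation failed for argument at $.mo...
```

```bash
python3 - <<'E'
from h import *
goto((.528,-.051),.106,101.3)
im=eyes.capture("top");c=np.ascontiguousarray(im[150:300,230:430,::-1])
im2=eyes.capture("scene");c2=np.ascontiguousarray(im2[150:300,230:430,::-1])
cv2.imwrite("pics/a1.png",np.hstack([cv2.resize(x,None,fx=2,fy=2) for x in(c,c2)]))
for n in("top","scene"):print(n,proj(n,status.get_state()["tool_pos"]+[0,0,-.014]))
E
```

```text
pos [0.2374 0.5779 0.2281] yaw 67.7 t units [-16.93 -15.71   4.09] rz -33.6328330856374 tilt [-0.    -0.001 -1.   ] q6 -0.11
top [ 43.78575058 359.20506812]
scene [ 14.6914029  175.20117559]
```

View pics/a1.png

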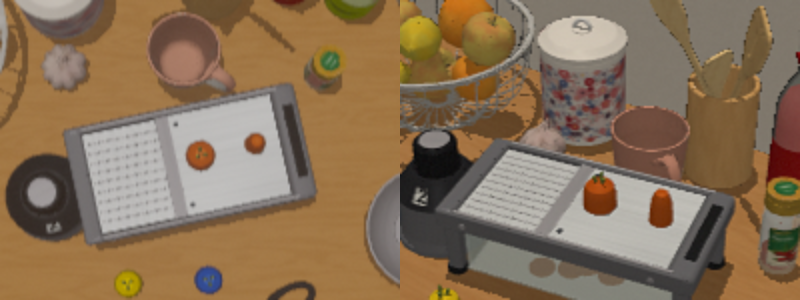

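The call was refused, so the arm has not moved and the picture shows the scene unchanged. The shift values are probably too large for one call, so I'll split the move.

Request:
servo_tool([
  {"tx": -1, "ty": -0.9, "tz": 0, "rz": -3},
  {"tx": -2.5, "ty": -2.3, "tz": 0, "rz": -6},
  {"tx": -4, "ty": -3.7, "tz": 0.2, "rz": -10},
  {"tx": -5.5, "ty": -5.1, "tz": 0.3, "rz": -14},
  {"tx": -7, "ty": -6.5, "tz": 0.4, "rz": -18},
  {"tx": -8.5, "ty": -7.9, "tz": 0.5, "rz": -21},
], jaw=0.65, force=10)

```text
validation failed for argument at $.mo...
```

Request:
servo_tool([
  {"tx": -0.9, "ty": -0.8, "tz": 0, "rx": 0, "ry": 0, "rz": -3},
], jaw=0.65, force=10)

```text
time_s: 0.32
tool_pos: [0.2528, 0.5463, 0.2281]
tcp_rot: [0.166, 0.986, 0.0, -0.0]
wrist_force: [0.4, -0.2, 0.5]
finger_gap: 0.0898
gripper_force: 0.0
```

Request:
servo_tool([
  {"tx": -1.5, "ty": -1.5, "tz": 0, "rz": -4},
  {"tx": -3, "ty": -3, "tz": 0, "rz": -8},
  {"tx": -4.5, "ty": -4.5, "tz": 0, "rz": -12},
  {"tx": -6, "ty": -6, "tz": 0, "rz": -16},
])

```text
validation failed for argument at $.mo...
```

```bash
python3 - <<'E'
from h import *
goto((.528,-.051),.2,101.3)
E
```

```text
pos [0.2528 0.5463 0.2281] yaw 70.8 t units [-15.2  -15.8    0.93] rz -30.462882616872392 tilt [-0.  0. -1.] q6 -0.21
```

Request:
servo_tool([
  {"tx": -1.4, "ty": -1.4, "tz": 0, "rx": 0, "ry": 0, "rz": -4},
  {"tx": -3, "ty": -3, "tz": 0, "rx": 0, "ry": 0, "rz": -8},
  {"tx": -4.5, "ty": -4.5, "tz": 0, "rx": 0, "ry": 0, "rz": -12},
  {"tx": -6, "ty": -6, "tz": 0, "rx": 0, "ry": 0, "rz": -16},
  {"tx": -7.5, "ty": -7.5, "tz": 0, "rx": 0, "ry": 0, "rz": -20},
])

```text
time_s: 0.95
tool_pos: [0.3879, 0.265, 0.2288]
tcp_rot: [-0.007, 1.0, 0.0, 0.0]
wrist_force: [1.6, 0.8, -0.5]
finger_gap: 0.0617
gripper_force: 0.0
```

```bash
python3 - <<'E'
from h import *
goto((.528,-.051),.2,101.3)
E
```

```text
pos [0.3879 0.265  0.2288] yaw 90.8 t units [ -4.52 -10.6    0.96] rz -10.484450184284228 tilt [ 0.  0. -1.] q6 -1.13
```

All six keys are required in each row, which explains the refusals. I carry on.

Request:
servo_tool([
  {"tx": -0.6, "ty": -1.5, "tz": 0.1, "rx": 0, "ry": 0, "rz": -2},
  {"tx": -1.3, "ty": -3, "tz": 0.3, "rx": 0, "ry": 0, "rz": -4},
  {"tx": -2, "ty": -4.7, "tz": 0.5, "rx": 0, "ry": 0, "rz": -6},
  {"tx": -2.7, "ty": -6.3, "tz": 0.7, "rx": 0, "ry": 0, "rz": -8},
  {"tx": -3.4, "ty": -8, "tz": 0.9, "rx": 0, "ry": 0, "rz": -10},
  {"tx": -4, "ty": -9.4, "tz": 0.96, "rx": 0, "ry": 0, "rz": -10.5},
  {"tx": -4.4, "ty": -10.3, "tz": 0.96, "rx": 0, "ry": 0, "rz": -10.5},
  {"tx": -4.52, "ty": -10.6, "tz": 0.96, "rx": 0, "ry": 0, "rz": -10.5},
  {"tx": -4.52, "ty": -10.6, "tz": 0.96, "rx": 0, "ry": 0, "rz": -10.5},
])

```text
time_s: 2.08
tool_pos: [0.5264, -0.0495, 0.1997]
tcp_rot: [-0.097, 0.995, 0.0, -0.0]
wrist_force: [-1.1, 0.1, -0.1]
finger_gap: 0.0615
gripper_force: 0.0
```

```bash
python3 - <<'E'
from h import *
goto((.528,-.051),.106,101.3)
im=eyes.capture("top");c=np.ascontiguousarray(im[150:300,230:430,::-1])
im2=eyes.capture("scene");c2=np.ascontiguousarray(im2[150:300,230:430,::-1])
cv2.imwrite("pics/a2.png",np.hstack([cv2.resize(x,None,fx=2,fy=2) for x in(c,c2)]))
for n in("top","scene"):print(n,proj(n,status.get_state()["tool_pos"]+[0,0,-.014]))
E
```

```text
pos [ 0.5264 -0.0495  0.1997] yaw 101.1 t units [-0.04 -0.06  3.12] rz -0.1697208555902563 tilt [-0.  0. -1.] q6 -1.98
top [329.72472621 223.91758617]
scene [326.60107676 212.84947482]
```

View pics/a2.png

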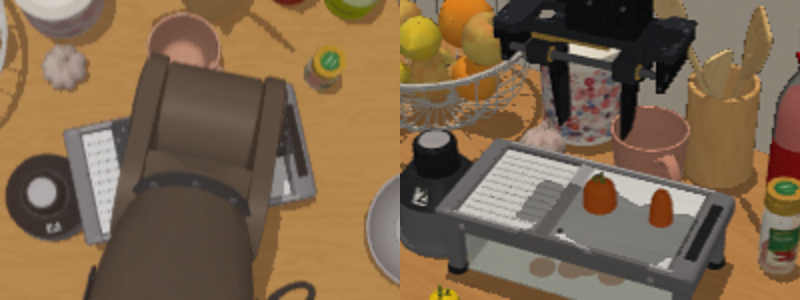

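The view shows the fingertips at (562,138) and (625,135), straddling the orange crown at (600,193), with the tip at (661,208). I descend and grip.

Request:
servo_tool([
  {"tx": -0.04, "ty": -0.06, "tz": 0.8, "rx": 0, "ry": 0, "rz": 0},
  {"tx": -0.04, "ty": -0.06, "tz": 1.7, "rx": 0, "ry": 0, "rz": 0},
  {"tx": -0.04, "ty": -0.06, "tz": 2.5, "rx": 0, "ry": 0, "rz": 0},
  {"tx": -0.04, "ty": -0.06, "tz": 3, "rx": 0, "ry": 0, "rz": 0},
  {"tx": -0.04, "ty": -0.06, "tz": 3.17, "rx": 0, "ry": 0, "rz": 0},
  {"tx": -0.04, "ty": -0.06, "tz": 3.17, "rx": 0, "ry": 0, "rz": 0},
])

```text
time_s: 2.92
tool_pos: [0.5283, -0.0509, 0.105]
tcp_rot: [-0.097, 0.995, 0.0, 0.0]
wrist_force: [0.1, -0.0, 0.1]
finger_gap: 0.0616
gripper_force: 0.0
```

Request:
servo_tool([
  {"tx": 0, "ty": 0, "tz": 0, "rx": 0, "ry": 0, "rz": 0},
  {"tx": 0, "ty": 0, "tz": 0, "rx": 0, "ry": 0, "rz": 0},
  {"tx": 0, "ty": 0, "tz": 0, "rx": 0, "ry": 0, "rz": 0},
  {"tx": 0, "ty": 0, "tz": 0, "rx": 0, "ry": 0, "rz": 0},
  {"tx": 0, "ty": 0, "tz": 0, "rx": 0, "ry": 0, "rz": 0},
], jaw=0.2, force=12)

```text
time_s: 3.55
tool_pos: [0.5283, -0.0512, 0.105]
tcp_rot: [-0.097, 0.995, -0.0, 0.0]
wrist_force: [-1.4, 0.0, 4.2]
finger_gap: 0.0352
gripper_force: 12.0
```

Request:
servo_tool([
  {"tx": 0, "ty": 0, "tz": -0.3, "rx": 0, "ry": 0, "rz": 0},
  {"tx": 0, "ty": 0, "tz": -1, "rx": 0, "ry": 0, "rz": 0},
  {"tx": 0, "ty": 0, "tz": -1.8, "rx": 0, "ry": 0, "rz": 0},
  {"tx": 0, "ty": 0, "tz": -2.3, "rx": 0, "ry": 0, "rz": 0},
  {"tx": 0, "ty": 0, "tz": -2.4, "rx": 0, "ry": 0, "rz": 0},
])

```text
time_s: 4.18
tool_pos: [0.5284, -0.0511, 0.1776]
tcp_rot: [-0.097, 0.995, -0.0, 0.001]
wrist_force: [0.2, -0.5, -0.9]
finger_gap: 0.035
gripper_force: 12.0
```

```bash
python3 - <<'E'
from h import *
print(status.get_state()["finger_gap"]);goto((.453,-.329),.15,101.1)
E
```

```text
0.0350384713569192
pos [ 0.5284 -0.0511  0.1776] yaw 101.2 t units [ 4.26 -8.6   0.92] rz 0.07136274039991974 tilt [ 0.001 -0.    -1.   ] q6 -1.99
```

Request:
servo_tool([
  {"tx": 0.3, "ty": -0.6, "tz": 0, "rx": 0, "ry": 0, "rz": 0},
  {"tx": 0.9, "ty": -1.8, "tz": 0, "rx": 0, "ry": 0, "rz": 0},
  {"tx": 1.6, "ty": -3.2, "tz": 0, "rx": 0, "ry": 0, "rz": 0},
  {"tx": 2.3, "ty": -4.6, "tz": 0, "rx": 0, "ry": 0, "rz": 0},
  {"tx": 3, "ty": -6, "tz": 0.2, "rx": 0, "ry": 0, "rz": 0},
  {"tx": 3.6, "ty": -7.3, "tz": 0.5, "rx": 0, "ry": 0, "rz": 0},
  {"tx": 4.1, "ty": -8.3, "tz": 1, "rx": 0, "ry": 0, "rz": 0},
  {"tx": 4.26, "ty": -8.6, "tz": 2, "rx": 0, "ry": 0, "rz": 0},
  {"tx": 4.26, "ty": -8.6, "tz": 3, "rx": 0, "ry": 0, "rz": 0},
  {"tx": 4.26, "ty": -8.6, "tz": 4, "rx": 0, "ry": 0, "rz": 0},
  {"tx": 4.26, "ty": -8.6, "tz": 4.4, "rx": 0, "ry": 0, "rz": 0},
  {"tx": 4.26, "ty": -8.6, "tz": 4.4, "rx": 0, "ry": 0, "rz": 0},
])

```text
time_s: 5.68
tool_pos: [0.4525, -0.3287, 0.0441]
tcp_rot: [-0.097, 0.995, 0.001, -0.001]
wrist_force: [0.5, -0.1, -0.4]
finger_gap: 0.0352
gripper_force: 12.0
```

Request:
servo_tool([
  {"tx": 0, "ty": 0, "tz": 0, "rx": 0, "ry": 0, "rz": 0},
  {"tx": 0, "ty": 0, "tz": 0, "rx": 0, "ry": 0, "rz": 0},
  {"tx": 0, "ty": 0, "tz": 0, "rx": 0, "ry": 0, "rz": 0},
], jaw=0.5)

```text
time_s: 6.05
tool_pos: [0.4529, -0.3291, 0.0453]
tcp_rot: [-0.097, 0.995, -0.0, 0.0]
wrist_force: [0.5, 0.2, -0.6]
finger_gap: 0.0472
gripper_force: 0.0
```

Request:
servo_tool([
  {"tx": 0, "ty": 0, "tz": -0.8, "rx": 0, "ry": 0, "rz": 0},
  {"tx": 0, "ty": 0, "tz": -2.2, "rx": 0, "ry": 0, "rz": 0},
  {"tx": 0, "ty": 0, "tz": -3.6, "rx": 0, "ry": 0, "rz": 0},
  {"tx": 0, "ty": 0, "tz": -4.5, "rx": 0, "ry": 0, "rz": 0},
  {"tx": 0, "ty": 0, "tz": -4.8, "rx": 0, "ry": 0, "rz": 0},
])

```text
time_s: 6.68
tool_pos: [0.4531, -0.3292, 0.1904]
tcp_rot: [-0.097, 0.995, -0.001, 0.001]
wrist_force: [-0.2, -0.4, 0.4]
finger_gap: 0.0479
gripper_force: 0.0
```

```bash
python3 - <<'E'
from h import *
print(status.get_state()["finger_gap"]);goto((.5423,-.119),.2,101.3)
for n in("top","scene"):
    im=eyes.capture(n); cv2.imwrite(f"pics/{n}1.png",im[:,:,::-1]); hsv=cv2.cvtColor(np.ascontiguousarray(im),cv2.COLOR_RGB2HSV)
    m=(hsv[...,0]<14)&(hsv[...,1]>190)&(hsv[...,2]>90); print(n,[b for b in blobs(m) if 300<b[1][0]<500 and b[1][1]>200])
E
```

```text
0.04788328179622947
pos [ 0.4531 -0.3292  0.1904] yaw 101.2 t units [-4.28  6.3  -0.33] rz -0.129541751121252 tilt [ 0.002 -0.002 -1.   ] q6 -2.51
top [(np.int32(24), [358.0, 219.7], [356, 217, 5, 6])]
scene [(np.int32(32), [419.8, 226.6], [415, 225, 10, 5]), (np.int32(46), [494.5, 229.8], [491, 225, 12, 8]), (np.int32(162), [360.0, 254.4], [355, 245, 11, 19]), (np.int32(307), [430.6, 357.0], [421, 345, 20, 23])]
```

The crown is in the bowl at scene (430,357), and the tip still stands at (360,254). I go to the tip with the jaws turned to close across the slicer, which keeps the fingers clear of the end bar.

Request:
servo_tool([
  {"tx": -0.3, "ty": 0.4, "tz": -0.3, "rx": 0, "ry": 0, "rz": 8},
  {"tx": -0.8, "ty": 1.2, "tz": -0.33, "rx": 0, "ry": 0, "rz": 16},
  {"tx": -1.3, "ty": 1.9, "tz": -0.33, "rx": 0, "ry": 0, "rz": 24},
  {"tx": -1.8, "ty": 2.6, "tz": -0.33, "rx": 0, "ry": 0, "rz": 33},
  {"tx": -2.3, "ty": 3.3, "tz": -0.33, "rx": 0, "ry": 0, "rz": 42},
  {"tx": -2.7, "ty": 4, "tz": -0.33, "rx": 0, "ry": 0, "rz": 51},
  {"tx": -3.2, "ty": 4.7, "tz": -0.33, "rx": 0, "ry": 0, "rz": 60},
  {"tx": -3.7, "ty": 5.4, "tz": -0.33, "rx": 0, "ry": 0, "rz": 69},
  {"tx": -4.1, "ty": 6, "tz": -0.33, "rx": 0, "ry": 0, "rz": 78},
  {"tx": -4.28, "ty": 6.3, "tz": -0.33, "rx": 0, "ry": 0, "rz": 86},
  {"tx": -4.28, "ty": 6.3, "tz": -0.33, "rx": 0, "ry": 0, "rz": 90},
  {"tx": -4.28, "ty": 6.3, "tz": -0.33, "rx": 0, "ry": 0, "rz": 90},
], jaw=0.6)

```text
time_s: 8.28
tool_pos: [0.5418, -0.1185, 0.1973]
tcp_rot: [0.635, 0.773, -0.0, -0.001]
wrist_force: [-0.3, 0.2, 0.1]
finger_gap: 0.0567
gripper_force: 0.0
```

```bash
python3 - <<'E'
from h import *
print(status.get_state()["finger_gap"]);goto((.5423,-.119),.1055,11.3)
E
```

```text
0.05672406362363627
pos [ 0.5418 -0.1185  0.1973] yaw 11.2 t units [-0.02  0.02  3.06] rz -0.08933109937949268 tilt [-0.002  0.001 -1.   ] q6 -0.53
```

Request:
servo_tool([
  {"tx": 0, "ty": 0, "tz": 0.8, "rx": 0, "ry": 0, "rz": 0},
  {"tx": 0, "ty": 0, "tz": 1.7, "rx": 0, "ry": 0, "rz": 0},
  {"tx": 0, "ty": 0, "tz": 2.5, "rx": 0, "ry": 0, "rz": 0},
  {"tx": 0, "ty": 0, "tz": 3, "rx": 0, "ry": 0, "rz": 0},
  {"tx": 0, "ty": 0, "tz": 3.06, "rx": 0, "ry": 0, "rz": 0},
  {"tx": 0, "ty": 0, "tz": 3.06, "rx": 0, "ry": 0, "rz": 0},
])

```text
time_s: 9.02
tool_pos: [0.5423, -0.1188, 0.1072]
tcp_rot: [0.635, 0.773, 0.0, 0.0]
wrist_force: [-0.7, 1.4, 0.4]
finger_gap: 0.057
gripper_force: 0.0
```

Request:
servo_tool([
  {"tx": 0, "ty": 0, "tz": 0, "rx": 0, "ry": 0, "rz": 0},
  {"tx": 0, "ty": 0, "tz": 0, "rx": 0, "ry": 0, "rz": 0},
  {"tx": 0, "ty": 0, "tz": 0, "rx": 0, "ry": 0, "rz": 0},
  {"tx": 0, "ty": 0, "tz": 0, "rx": 0, "ry": 0, "rz": 0},
  {"tx": 0, "ty": 0, "tz": 0, "rx": 0, "ry": 0, "rz": 0},
  {"tx": 0, "ty": 0, "tz": 0, "rx": 0, "ry": 0, "rz": 0},
], jaw=0.1, force=12)

```text
time_s: 9.78
tool_pos: [0.5421, -0.1187, 0.107]
tcp_rot: [0.635, 0.773, 0.0, 0.0]
wrist_force: [-1.2, -1.1, 3.4]
finger_gap: 0.0242
gripper_force: 12.1
```

Request:
servo_tool([
  {"tx": 0, "ty": 0, "tz": -0.3, "rx": 0, "ry": 0, "rz": 0},
  {"tx": 0, "ty": 0, "tz": -1, "rx": 0, "ry": 0, "rz": 0},
  {"tx": 0, "ty": 0, "tz": -1.8, "rx": 0, "ry": 0, "rz": 0},
  {"tx": 0, "ty": 0, "tz": -2.3, "rx": 0, "ry": 0, "rz": 0},
  {"tx": 0, "ty": 0, "tz": -2.4, "rx": 0, "ry": 0, "rz": 0},
])

```text
time_s: 10.4
tool_pos: [0.5424, -0.1188, 0.1797]
tcp_rot: [0.635, 0.773, 0.0, 0.001]
wrist_force: [-0.4, -0.8, -0.8]
finger_gap: 0.0237
gripper_force: 12.0
```

```bash
python3 - <<'E'
from h import *
print(status.get_state()["finger_gap"]);goto((.415,-.336),.15,11.3)
E
```

```text
0.023714657726418162
pos [ 0.5424 -0.1188  0.1797] yaw 11.2 t units [-6.28 -5.57  0.99] rz -0.1338459937837797 tilt [ 0.002 -0.    -1.   ] q6 -0.53
```

Request:
servo_tool([
  {"tx": -0.5, "ty": -0.4, "tz": 0, "rx": 0, "ry": 0, "rz": 0},
  {"tx": -1.5, "ty": -1.3, "tz": 0, "rx": 0, "ry": 0, "rz": 0},
  {"tx": -2.6, "ty": -2.3, "tz": 0, "rx": 0, "ry": 0, "rz": 0},
  {"tx": -3.7, "ty": -3.3, "tz": 0, "rx": 0, "ry": 0, "rz": 0},
  {"tx": -4.8, "ty": -4.3, "tz": 0.2, "rx": 0, "ry": 0, "rz": 0},
  {"tx": -5.8, "ty": -5.2, "tz": 0.5, "rx": 0, "ry": 0, "rz": 0},
  {"tx": -6.28, "ty": -5.7, "tz": 1, "rx": 0, "ry": 0, "rz": 0},
  {"tx": -6.28, "ty": -5.7, "tz": 2, "rx": 0, "ry": 0, "rz": 0},
  {"tx": -6.28, "ty": -5.7, "tz": 3, "rx": 0, "ry": 0, "rz": 0},
  {"tx": -6.28, "ty": -5.7, "tz": 3.8, "rx": 0, "ry": 0, "rz": 0},
  {"tx": -6.28, "ty": -5.7, "tz": 4, "rx": 0, "ry": 0, "rz": 0},
  {"tx": -6.28, "ty": -5.7, "tz": 4, "rx": 0, "ry": 0, "rz": 0},
])

```text
time_s: 11.9
tool_pos: [0.4104, -0.3369, 0.0586]
tcp_rot: [0.635, 0.772, 0.0, -0.0]
wrist_force: [0.6, -0.5, -0.5]
finger_gap: 0.0243
gripper_force: 12.0
```

Request:
servo_tool([
  {"tx": 0, "ty": 0, "tz": 0, "rx": 0, "ry": 0, "rz": 0},
  {"tx": 0, "ty": 0, "tz": 0, "rx": 0, "ry": 0, "rz": 0},
  {"tx": 0, "ty": 0, "tz": 0, "rx": 0, "ry": 0, "rz": 0},
], jaw=0.4)

```text
time_s: 12.28
tool_pos: [0.411, -0.3367, 0.0593]
tcp_rot: [0.635, 0.773, -0.0, 0.0]
wrist_force: [-0.0, 0.2, 0.3]
finger_gap: 0.0377
gripper_force: 0.0
```

Request:
servo_tool([
  {"tx": 0, "ty": 0, "tz": -0.8, "rx": 0, "ry": 0, "rz": 0},
  {"tx": 0, "ty": 0, "tz": -2.2, "rx": 0, "ry": 0, "rz": 0},
  {"tx": 0, "ty": 0, "tz": -3.6, "rx": 0, "ry": 0, "rz": 0},
  {"tx": 0, "ty": 0, "tz": -4.5, "rx": 0, "ry": 0, "rz": 0},
  {"tx": 0, "ty": 0, "tz": -4.8, "rx": 0, "ry": 0, "rz": 0},
])

```text
time_s: 12.9
tool_pos: [0.4111, -0.3369, 0.2044]
tcp_rot: [0.635, 0.773, -0.0, 0.001]
wrist_force: [-0.3, -0.2, -0.5]
finger_gap: 0.0378
gripper_force: 0.0
```

```bash
python3 - <<'E'
from h import *
print(status.get_state()["finger_gap"]);goto((.4838,.1367),.2,47.3)
for n in("top","scene"):
    im=eyes.capture(n); cv2.imwrite(f"pics/{n}2.png",im[:,:,::-1]); hsv=cv2.cvtColor(np.ascontiguousarray(im),cv2.COLOR_RGB2HSV)
    m=(hsv[...,0]<14)&(hsv[...,1]>190)&(hsv[...,2]>90); print(n,[b for b in blobs(m) if 300<b[1][0]<500 and b[1][1]>200])
E
```

```text
0.03781630208556005
pos [ 0.4111 -0.3369  0.2044] yaw 11.2 t units [15.02  5.44  0.12] rz -36.12705509063289 tilt [ 0.002 -0.002 -1.   ] q6 -1.01
top [(np.int32(109), [437.4, 258.3], [431, 253, 15, 13]), (np.int32(58), [440.9, 272.7], [437, 269, 10, 9])]
scene [(np.int32(106), [419.2, 232.0], [414, 220, 13, 21]), (np.int32(478), [428.9, 362.4], [419, 345, 22, 36])]
```

Both carrot ends are in the bowl, at top (437,258) and (441,273). Now the dial: I move over the cap.

Request:
servo_tool([
  {"tx": 0.7, "ty": 0.25, "tz": 0, "rx": 0, "ry": 0, "rz": -2},
  {"tx": 2, "ty": 0.72, "tz": 0, "rx": 0, "ry": 0, "rz": -6},
  {"tx": 3.5, "ty": 1.27, "tz": 0, "rx": 0, "ry": 0, "rz": -10},
  {"tx": 5, "ty": 1.8, "tz": 0, "rx": 0, "ry": 0, "rz": -14},
  {"tx": 6.5, "ty": 2.35, "tz": 0, "rx": 0, "ry": 0, "rz": -18},
  {"tx": 8, "ty": 2.9, "tz": 0, "rx": 0, "ry": 0, "rz": -22},
  {"tx": 9.5, "ty": 3.45, "tz": 0, "rx": 0, "ry": 0, "rz": -26},
  {"tx": 11, "ty": 4, "tz": 0, "rx": 0, "ry": 0, "rz": -30},
  {"tx": 12.5, "ty": 4.5, "tz": 0, "rx": 0, "ry": 0, "rz": -34},
  {"tx": 13.8, "ty": 5, "tz": 0.1, "rx": 0, "ry": 0, "rz": -36},
  {"tx": 14.7, "ty": 5.3, "tz": 0.12, "rx": 0, "ry": 0, "rz": -36},
  {"tx": 15.02, "ty": 5.44, "tz": 0.12, "rx": 0, "ry": 0, "rz": -36},
], jaw=0.75)

```text
time_s: 14.5
tool_pos: [0.4826, 0.1389, 0.1981]
tcp_rot: [0.364, 0.932, -0.0, -0.001]
wrist_force: [-0.3, -0.7, 0.5]
finger_gap: 0.0714
gripper_force: 0.0
```

Request:
servo_tool([
  {"tx": 0, "ty": 0, "tz": 0, "rx": 0, "ry": 0, "rz": 0},
  {"tx": 0, "ty": 0, "tz": 0, "rx": 0, "ry": 0, "rz": 0},
])

```text
time_s: 14.75
tool_pos: [0.4834, 0.1363, 0.199]
tcp_rot: [0.365, 0.931, -0.0, -0.0]
wrist_force: [0.1, -0.2, -0.0]
finger_gap: 0.0713
gripper_force: 0.0
```

```bash
python3 - <<'E'
from h import *
goto((.4835,.137),.109,47.3)
im=eyes.capture("scene")
cv2.imwrite("pics/d1.png",cv2.resize(np.ascontiguousarray(im[140:290,180:330,::-1]),None,fx=4,fy=4,interpolation=cv2.INTER_CUBIC))
E
```

```text
pos [0.4834 0.1363 0.199 ] yaw 47.1 t units [0.01 0.02 3.  ] rz -0.16144420501478862 tilt [-0.001 -0.    -1.   ] q6 -0.68
```

View pics/d1.png

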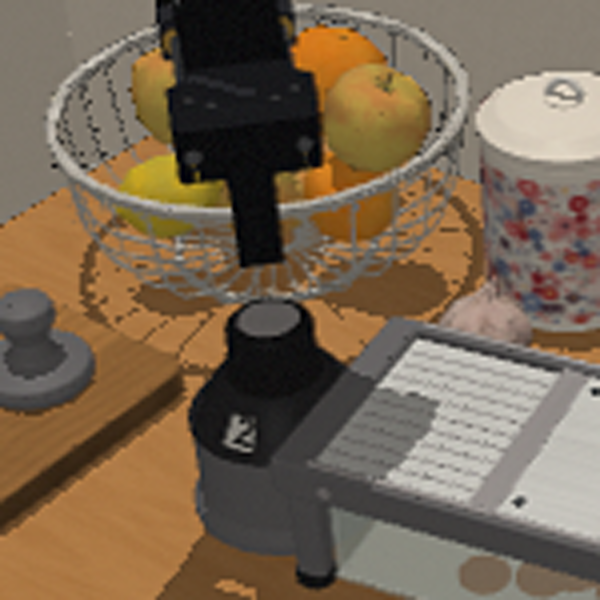

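The finger is at (262,250), straight above the cap (270,320), and the window reads 2. I descend and grip.

Request:
servo_tool([
  {"tx": 0, "ty": 0, "tz": 0.8, "rx": 0, "ry": 0, "rz": 0},
  {"tx": 0, "ty": 0, "tz": 1.7, "rx": 0, "ry": 0, "rz": 0},
  {"tx": 0, "ty": 0, "tz": 2.5, "rx": 0, "ry": 0, "rz": 0},
  {"tx": 0, "ty": 0, "tz": 2.9, "rx": 0, "ry": 0, "rz": 0},
  {"tx": 0, "ty": 0, "tz": 3, "rx": 0, "ry": 0, "rz": 0},
  {"tx": 0, "ty": 0, "tz": 3, "rx": 0, "ry": 0, "rz": 0},
])

```text
time_s: 15.55
tool_pos: [0.4839, 0.1369, 0.1097]
tcp_rot: [0.365, 0.931, 0.0, 0.0]
wrist_force: [-0.3, 0.2, 0.9]
finger_gap: 0.0712
gripper_force: 0.0
```

Request:
servo_tool([
  {"tx": 0, "ty": 0, "tz": 0, "rx": 0, "ry": 0, "rz": 0},
  {"tx": 0, "ty": 0, "tz": 0, "rx": 0, "ry": 0, "rz": 0},
  {"tx": 0, "ty": 0, "tz": 0, "rx": 0, "ry": 0, "rz": 0},
  {"tx": 0, "ty": 0, "tz": 0, "rx": 0, "ry": 0, "rz": 0},
  {"tx": 0, "ty": 0, "tz": 0, "rx": 0, "ry": 0, "rz": 0},
], jaw=0.3, force=40)

```text
time_s: 16.18
tool_pos: [0.483, 0.1364, 0.1095]
tcp_rot: [0.365, 0.931, -0.001, -0.001]
wrist_force: [-3.2, -6.9, 6.8]
finger_gap: 0.0475
gripper_force: 40.0
```

Request:
servo_tool([
  {"tx": 0, "ty": 0, "tz": -0.12, "rx": 0, "ry": 0, "rz": 0},
  {"tx": 0, "ty": 0, "tz": -0.24, "rx": 0, "ry": 0, "rz": 0},
  {"tx": 0, "ty": 0, "tz": -0.36, "rx": 0, "ry": 0, "rz": 0},
  {"tx": 0, "ty": 0, "tz": -0.36, "rx": 0, "ry": 0, "rz": 0},
  {"tx": 0, "ty": 0, "tz": -0.36, "rx": 0, "ry": 0, "rz": 0},
])

```text
time_s: 16.8
tool_pos: [0.4828, 0.1364, 0.1193]
tcp_rot: [0.365, 0.931, -0.001, -0.001]
wrist_force: [-0.8, -5.4, -8.8]
finger_gap: 0.0472
gripper_force: 40.0
```

```bash
python3 - <<'E'
from h import *
for i in range(3):
    im=eyes.capture("scene").astype(int); s=status.get_state(); 
    m=(im.min(2)>80)&(im.max(2)-im.min(2)<25); k=np.zeros_like(m);k[205:232,230:265]=1
    print(blobs(m&k,15),s["wrist_force"].round(1),s["tool_pos"].round(4))
goto((0,0),0,11.3)
E
```

```text
[] [ 0.5 -6.2 -9.5] [0.4828 0.1364 0.1193]
[] [ -0.5  -5.9 -10.8] [0.4829 0.1364 0.1193]
[] [-1.4 -6.9 -8.4] [0.4829 0.1364 0.1193]
pos [0.4829 0.1364 0.1193] yaw 47.2 t units [  8.71 -14.26   4.02] rz 35.88185576559371 tilt [-0.002 -0.001 -1.   ] q6 -0.68
```

The wrist force of -9 N matches the spring at a lift of about 10 mm. I turn 72° clockwise, lifting a touch more.

Request:
servo_tool([
  {"tx": 0, "ty": 0, "tz": -0.025, "rx": 0, "ry": 0, "rz": 2},
  {"tx": 0, "ty": 0, "tz": -0.025, "rx": 0, "ry": 0, "rz": 8},
  {"tx": 0, "ty": 0, "tz": -0.025, "rx": 0, "ry": 0, "rz": 15},
  {"tx": 0, "ty": 0, "tz": -0.025, "rx": 0, "ry": 0, "rz": 23},
  {"tx": 0, "ty": 0, "tz": -0.025, "rx": 0, "ry": 0, "rz": 31},
  {"tx": 0, "ty": 0, "tz": -0.025, "rx": 0, "ry": 0, "rz": 39},
  {"tx": 0, "ty": 0, "tz": -0.025, "rx": 0, "ry": 0, "rz": 47},
  {"tx": 0, "ty": 0, "tz": -0.025, "rx": 0, "ry": 0, "rz": 55},
  {"tx": 0, "ty": 0, "tz": -0.025, "rx": 0, "ry": 0, "rz": 63},
  {"tx": 0, "ty": 0, "tz": -0.025, "rx": 0, "ry": 0, "rz": 69},
  {"tx": 0, "ty": 0, "tz": -0.025, "rx": 0, "ry": 0, "rz": 72},
  {"tx": 0, "ty": 0, "tz": -0.025, "rx": 0, "ry": 0, "rz": 72},
])

```text
time_s: 18.45
tool_pos: [0.4834, 0.1364, 0.1201]
tcp_rot: [0.843, 0.538, -0.001, 0.0]
wrist_force: [2.4, -4.8, -9.9]
finger_gap: 0.0472
gripper_force: 40.0
```

```bash
python3 - <<'E'
from h import *
im=eyes.capture("scene");s=status.get_state();print(s["wrist_force"].round(1),s["moment"].round(2));goto((.4835,.137),.109,-24.8)
cv2.imwrite("pics/w3.png",win("scene",im))
E
```

```text
[ 2.8 -6.3 -9.4] [-1.21 -0.52 -0.  ]
pos [0.4834 0.1364 0.1201] yaw -24.8 t units [ 0.02 -0.01  0.37] rz -0.02359421814233542 tilt [-0.001 -0.001 -1.   ] q6 0.58
```

Request:
servo_tool([
  {"tx": 0, "ty": 0, "tz": 0.12, "rx": 0, "ry": 0, "rz": 0},
  {"tx": 0, "ty": 0, "tz": 0.25, "rx": 0, "ry": 0, "rz": 0},
  {"tx": 0, "ty": 0, "tz": 0.38, "rx": 0, "ry": 0, "rz": 0},
  {"tx": 0, "ty": 0, "tz": 0.385, "rx": 0, "ry": 0, "rz": 0},
  {"tx": 0, "ty": 0, "tz": 0.385, "rx": 0, "ry": 0, "rz": 0},
])

```text
time_s: 19.12
tool_pos: [0.4836, 0.1364, 0.1095]
tcp_rot: [0.843, 0.539, -0.0, 0.0]
wrist_force: [-2.4, -6.4, 4.3]
finger_gap: 0.0476
gripper_force: 40.0
```

Request:
servo_tool([
  {"tx": 0, "ty": 0, "tz": 0, "rx": 0, "ry": 0, "rz": 0},
  {"tx": 0, "ty": 0, "tz": 0, "rx": 0, "ry": 0, "rz": 0},
  {"tx": 0, "ty": 0, "tz": 0, "rx": 0, "ry": 0, "rz": 0},
  {"tx": 0, "ty": 0, "tz": 0, "rx": 0, "ry": 0, "rz": 0},
], jaw=0.75)

```text
time_s: 19.62
tool_pos: [0.4837, 0.1371, 0.1092]
tcp_rot: [0.843, 0.539, 0.0, -0.0]
wrist_force: [-1.1, -1.1, -0.9]
finger_gap: 0.0712
gripper_force: 0.0
```

Request:
servo_tool([
  {"tx": 0, "ty": 0, "tz": -1, "rx": 0, "ry": 0, "rz": -5},
  {"tx": 0, "ty": 0, "tz": -1.8, "rx": 0, "ry": 0, "rz": -13},
  {"tx": 0, "ty": 0, "tz": -2.4, "rx": 0, "ry": 0, "rz": -22},
  {"tx": 0, "ty": 0, "tz": -2.5, "rx": 0, "ry": 0, "rz": -31},
  {"tx": 0, "ty": 0, "tz": -2.5, "rx": 0, "ry": 0, "rz": -40},
  {"tx": 0, "ty": 0, "tz": -2.5, "rx": 0, "ry": 0, "rz": -49},
  {"tx": 0, "ty": 0, "tz": -2.5, "rx": 0, "ry": 0, "rz": -58},
  {"tx": 0, "ty": 0, "tz": -2.5, "rx": 0, "ry": 0, "rz": -66},
  {"tx": 0, "ty": 0, "tz": -2.5, "rx": 0, "ry": 0, "rz": -72},
  {"tx": 0, "ty": 0, "tz": -2.5, "rx": 0, "ry": 0, "rz": -72},
  {"tx": 0, "ty": 0, "tz": -2.5, "rx": 0, "ry": 0, "rz": -72},
])

```text
time_s: 21.0
tool_pos: [0.4837, 0.1371, 0.1842]
tcp_rot: [0.366, 0.931, 0.0, -0.0]
wrist_force: [-0.0, -1.0, -0.7]
finger_gap: 0.071
gripper_force: 0.0
```

```bash
python3 - <<'E'
from h import *
im=eyes.capture("scene");goto((.4831,.1364),.109,47.2)
i=im.astype(int); m=(i.min(2)>95)&(i.max(2)-i.min(2)<25); k=np.zeros_like(m);k[205:232,236:260]=1;print(blobs(m&k,15))
b=np.ascontiguousarray(im[205:265,215:275,::-1])
cv2.imwrite("pics/w4.png",np.hstack([win("scene",im),cv2.resize(b,(300,300),interpolation=cv2.INTER_CUBIC)]))
E
```

```text
pos [0.4837 0.137  0.1842] yaw 47.1 t units [-0.   -0.03  2.51] rz -0.1413068036883942 tilt [ 0.  0. -1.] q6 -0.68
[]
```

View pics/w4.png

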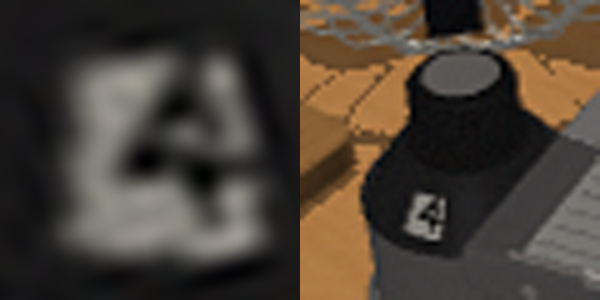

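The window now reads **4** and the cap is home. I repeat once more.

Request:
servo_tool([
  {"tx": 0, "ty": -0.03, "tz": 0.8, "rx": 0, "ry": 0, "rz": 0},
  {"tx": 0, "ty": -0.03, "tz": 1.7, "rx": 0, "ry": 0, "rz": 0},
  {"tx": 0, "ty": -0.03, "tz": 2.3, "rx": 0, "ry": 0, "rz": 0},
  {"tx": 0, "ty": -0.03, "tz": 2.5, "rx": 0, "ry": 0, "rz": 0},
  {"tx": 0, "ty": -0.03, "tz": 2.5, "rx": 0, "ry": 0, "rz": 0},
])

```text
time_s: 21.68
tool_pos: [0.4831, 0.1364, 0.1093]
tcp_rot: [0.365, 0.931, -0.0, -0.0]
wrist_force: [-0.3, -0.5, 1.1]
finger_gap: 0.0714
gripper_force: 0.0
```

Request:
servo_tool([
  {"tx": 0, "ty": 0, "tz": 0, "rx": 0, "ry": 0, "rz": 0},
  {"tx": 0, "ty": 0, "tz": 0, "rx": 0, "ry": 0, "rz": 0},
  {"tx": 0, "ty": 0, "tz": 0, "rx": 0, "ry": 0, "rz": 0},
  {"tx": 0, "ty": 0, "tz": 0, "rx": 0, "ry": 0, "rz": 0},
  {"tx": 0, "ty": 0, "tz": 0, "rx": 0, "ry": 0, "rz": 0},
], jaw=0.3, force=40)

```text
time_s: 22.3
tool_pos: [0.4829, 0.1362, 0.1096]
tcp_rot: [0.365, 0.931, -0.0, 0.0]
wrist_force: [-2.4, -3.4, 5.8]
finger_gap: 0.047
gripper_force: 40.0
```

Request:
servo_tool([
  {"tx": 0, "ty": 0, "tz": -0.12, "rx": 0, "ry": 0, "rz": 0},
  {"tx": 0, "ty": 0, "tz": -0.24, "rx": 0, "ry": 0, "rz": 0},
  {"tx": 0, "ty": 0, "tz": -0.36, "rx": 0, "ry": 0, "rz": 0},
  {"tx": 0, "ty": 0, "tz": -0.385, "rx": 0, "ry": 0, "rz": 0},
  {"tx": 0, "ty": 0, "tz": -0.385, "rx": 0, "ry": 0, "rz": 0},
])

```text
time_s: 22.92
tool_pos: [0.4828, 0.1363, 0.1207]
tcp_rot: [0.365, 0.931, -0.0, -0.0]
wrist_force: [-0.2, -4.9, -9.8]
finger_gap: 0.0474
gripper_force: 40.0
```

Request:
servo_tool([
  {"tx": 0, "ty": 0, "tz": 0, "rx": 0, "ry": 0, "rz": 2},
  {"tx": 0, "ty": 0, "tz": 0, "rx": 0, "ry": 0, "rz": 8},
  {"tx": 0, "ty": 0, "tz": 0, "rx": 0, "ry": 0, "rz": 15},
  {"tx": 0, "ty": 0, "tz": 0, "rx": 0, "ry": 0, "rz": 23},
  {"tx": 0, "ty": 0, "tz": 0, "rx": 0, "ry": 0, "rz": 31},
  {"tx": 0, "ty": 0, "tz": 0, "rx": 0, "ry": 0, "rz": 39},
  {"tx": 0, "ty": 0, "tz": 0, "rx": 0, "ry": 0, "rz": 47},
  {"tx": 0, "ty": 0, "tz": 0, "rx": 0, "ry": 0, "rz": 55},
  {"tx": 0, "ty": 0, "tz": 0, "rx": 0, "ry": 0, "rz": 63},
  {"tx": 0, "ty": 0, "tz": 0, "rx": 0, "ry": 0, "rz": 69},
  {"tx": 0, "ty": 0, "tz": 0, "rx": 0, "ry": 0, "rz": 72},
  {"tx": 0, "ty": 0, "tz": 0, "rx": 0, "ry": 0, "rz": 72},
])

```text
time_s: 24.42
tool_pos: [0.4834, 0.1363, 0.1208]
tcp_rot: [0.843, 0.538, 0.0, 0.0]
wrist_force: [1.0, -4.0, -9.4]
finger_gap: 0.0475
gripper_force: 40.0
```

Request:
servo_tool([
  {"tx": 0, "ty": 0, "tz": 0.12, "rx": 0, "ry": 0, "rz": 0},
  {"tx": 0, "ty": 0, "tz": 0.25, "rx": 0, "ry": 0, "rz": 0},
  {"tx": 0, "ty": 0, "tz": 0.38, "rx": 0, "ry": 0, "rz": 0},
  {"tx": 0, "ty": 0, "tz": 0.385, "rx": 0, "ry": 0, "rz": 0},
  {"tx": 0, "ty": 0, "tz": 0.385, "rx": 0, "ry": 0, "rz": 0},
])

```text
time_s: 25.05
tool_pos: [0.4835, 0.1363, 0.1097]
tcp_rot: [0.842, 0.539, 0.0, 0.0]
wrist_force: [0.7, -5.5, -4.0]
finger_gap: 0.0473
gripper_force: 40.0
```

Request:
servo_tool([
  {"tx": 0, "ty": 0, "tz": 0, "rx": 0, "ry": 0, "rz": 0},
  {"tx": 0, "ty": 0, "tz": 0, "rx": 0, "ry": 0, "rz": 0},
  {"tx": 0, "ty": 0, "tz": 0, "rx": 0, "ry": 0, "rz": 0},
  {"tx": 0, "ty": 0, "tz": 0, "rx": 0, "ry": 0, "rz": 0},
], jaw=0.75)

```text
time_s: 25.55
tool_pos: [0.4832, 0.1365, 0.1093]
tcp_rot: [0.843, 0.539, 0.0, -0.0]
wrist_force: [-0.4, -0.5, 0.2]
finger_gap: 0.0711
gripper_force: 0.0
```

Request:
servo_tool([
  {"tx": 0, "ty": 0, "tz": -0.7, "rx": 0, "ry": 0, "rz": 0},
  {"tx": 0, "ty": 0, "tz": -1.8, "rx": 0, "ry": 0, "rz": 0},
  {"tx": 0, "ty": 0, "tz": -3, "rx": 0, "ry": 0, "rz": 0},
  {"tx": 0, "ty": 0, "tz": -4, "rx": 0, "ry": 0, "rz": 0},
  {"tx": 0, "ty": 0, "tz": -4.4, "rx": 0, "ry": 0, "rz": 0},
  {"tx": 0, "ty": 0, "tz": -4.4, "rx": 0, "ry": 0, "rz": 0},
])

```text
time_s: 26.3
tool_pos: [0.4831, 0.1364, 0.2412]
tcp_rot: [0.843, 0.539, 0.0, 0.0]
wrist_force: [0.3, 0.5, 0.3]
finger_gap: 0.0712
gripper_force: 0.0
```

```bash
python3 - <<'E'
from h import *
im=eyes.capture("scene"); b=np.ascontiguousarray(im[205:265,215:275,::-1])
f=lambda a:cv2.resize(a,(400,300),interpolation=cv2.INTER_AREA)
bowl=cv2.resize(np.ascontiguousarray(im[310:400,380:490,::-1]),(400,300))
full=f(np.ascontiguousarray(im[:,:,::-1])); w=win("scene",im); c=cv2.resize(b,(300,300),interpolation=cv2.INTER_CUBIC)
p=lambda a:cv2.copyMakeBorder(a,0,0,0,100,cv2.BORDER_CONSTANT)
cv2.imwrite("pics/fin.png",np.vstack([np.hstack([p(w),p(c)]),np.hstack([bowl,full])]))
E
```

```text
(no output)
```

View pics/fin.png

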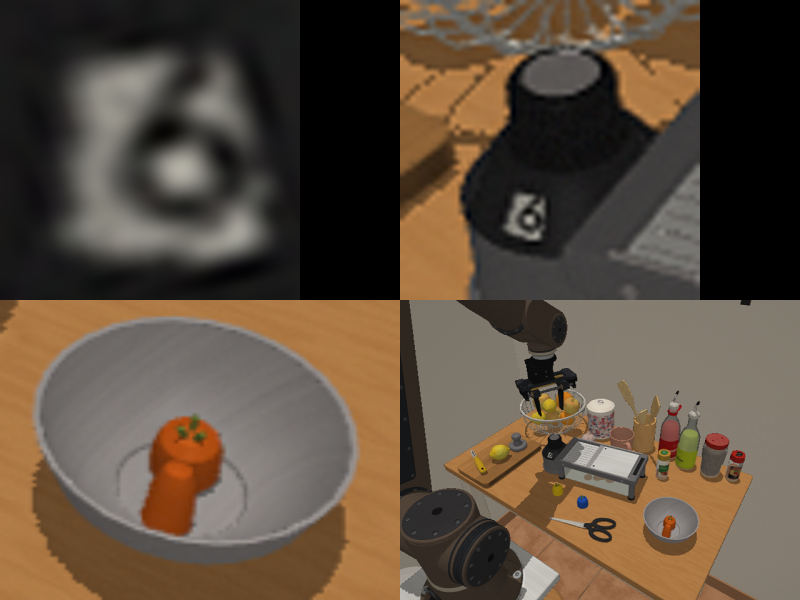

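The window reads **6**, squarely. Both ends lie in the upright bowl at (185,475), and the decoys are untouched. Last, I compare the cap's height with the start picture before handing in.

```bash
python3 - <<'E'
from h import *
R=np.s_[206:226,236:260]; a=cv2.cvtColor(np.ascontiguousarray(rgb("scene")[R]),cv2.COLOR_RGB2GRAY); b=cv2.cvtColor(np.ascontiguousarray(eyes.capture("scene")[R]),cv2.COLOR_RGB2GRAY)
for g in(a,b): # cap-top rows in the middle columns: light -> dark edge below the disc
    c=g[:,8:14].mean(1); lo,hi=c[10:].min(),c[10:14].max(); i=10+np.argmax(c[10:]<(lo+hi)/2); print(206+i-1+(c[i-1]-(lo+hi)/2)/(c[i-1]-c[i]),c.round().tolist())
print("1mm lift px",proj("scene",(.4835,.1365,.125))-proj("scene",(.4835,.1365,.124)))
E
```

```text
223.52164179104477 [82.0, 83.0, 79.0, 79.0, 78.0, 80.0, 101.0, 100.0, 80.0, 93.0, 135.0, 136.0, 135.0, 134.0, 132.0, 136.0, 139.0, 139.0, 28.0, 26.0]
223.5388471177945 [86.0, 87.0, 84.0, 84.0, 82.0, 85.0, 108.0, 107.0, 79.0, 80.0, 89.0, 88.0, 87.0, 86.0, 87.0, 88.0, 87.0, 89.0, 22.0, 17.0]
1mm lift px [-0.04945765 -0.37217317]
```

The cap's lower edge is at the same row as at the start (223.5), so the cap is home.

```bash
python3 -c "
from plant import ticket
print(ticket.sign_off())"
```

```text
the job is handed in; nothing more can be done
None
```

The job is handed in: both carrot ends are in the upright steel bowl, and the dial shows 6 in the window with its cap dropped home, after about 26 s of robot time.

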